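# Load the board carrier into the test jig

### The arm

A 7-joint arm with a two-finger parallel gripper is mounted at the origin on a cart in front of the work surface, level with it; the furniture and walls round the work are solid. World frame = base frame: x ahead of the robot, y to its left, z up, the work surface at z = 0. Lengths are in m, angles in rad, forces in N, time in s.
With the tool pointing down it reaches from about 0.4 to 0.9 m from the base axis. Payload 5.5 kg.
Tool frame: the origin (TCP) lies midway between the tips of the shut fingers; the grasp point (between the pads) lies 19 mm behind it (manip.grip_depth is the distance from the TCP to the grasp point, in m); z points along the fingers, y is the line along which they close (so a half turn about z gives the same grasp; the last joint's range is limited). The gripper opens to 92 mm and grips with 3 to 60 N. Pads are 19 mm wide; open, the fingers measure 130 mm over their backs; the gripper's body (75 mm by 190 mm) begins 47 mm behind the grasp point.
Start: joints at [1.607, 0.501, -0.427, 1.55, 0.221, 1.138, -0.21], TCP at [0.146, -0.633, 0.227] pointing down, gripper open.
Joint ranges: [-2.88, 2.88], [-0.31, 2.03], [-1.54, 1.56], [0.2, 2.42], [-1.41, 4.55], [0.19, 2.02], [-2.57, 2.57]. Speed limits (rad/s): [2.57, 2.57, 3.14, 3.14, 3.14, 3.14, 3.14].

### API

Orientations are given as a unit quaternion [x, y, z, w].
In Python, from bench import manip, effector, viewer gives the robot as it stands. Calls block until the motion is done:
- manip.move_pose(position, orientation): joint-space move of the TCP to a pose.
- manip.servo_line(position, ori=None, vel=0.15): straight line of the TCP; ori=None keeps the orientation; vel is the mean speed in m/s.
- manip.movej(angles): joint-space move.
- effector.open_jaws() and effector.close(f_grip=None): open the fingers fully, or close them until they stop; f_grip is the grip in N (None keeps the last).
- manip.sleep(seconds).
- manip.solve_ik(position, orientation): joint angles nearest the present ones, or None.
- viewer.get_image(name): name is "scene" or "top" or "wrist"; returns the picture (384x512x3 uint8, red, green, blue); there is no depth.
- viewer.get_calibration(name): a dict with "vfov" (degrees; the focal length in pixels is half the picture's height over the tangent of half this angle, whatever the lens; pixels are square), "cx", "cy" (the principal point, pixels), "eye" and "attitude" of the camera in the world. Camera axes: x right, y down, z forward; pixel columns grow to the right and rows downward; lengths in m; the calibration is good to about 2 mm. A picture is of the moment at which its call begins: read the wrist's pose just before it. get_calibration takes no time and is no camera call; for the wrist camera it gives the pose at the moment of the call.
A pose or a line that the arm cannot do raises manip.PlanningError and nothing moves.
- manip.hand_in(): hands the job in, once; it reports no verdict.
Readings, each from a call of its own:
- manip.current_clock(): time.
- manip.current_q(): joint angles.
- manip.current_joint_velocities(): joint speeds.
- manip.current_tau(): joint torques, N m.
- manip.current_tool_pos(): TCP position.
- manip.current_tcp_rot(): TCP orientation.
- manip.current_force(): force on the tool from outside, world axes, zero at the start.
- manip.current_wrist_torque(): the same for the moment, N m.
- manip.current_finger_gap(): finger opening in m.
Only numpy, scipy, OpenCV 4.12 (cv2) and the standard library are available. Lean on these libraries where they do the work, as an engineer would, in place of code of your own. Each camera call takes 0.05 s, during which the arm holds its last target. There are 200 camera calls.

### The job

Load the blue board carrier into the test jig. It was left standing on its edge: tip it over onto its back, handle up, with a light push and without gripping it, then lift it by its handle, lower it over the round and the diamond locating pin until it rests on the two sprung latches, and let go. Then press it down on the handle until it is fully home on the contacts and both latches have snapped over it; do not disturb the other things on the desk.

Things in the scene. Friction and masses are not known exactly. Their poses are not given: they have to be found in the camera images.
- carrier_grip (a point): centre of the black handle bar (70 x 12 x 14 mm in x, y, z) of the blue board carrier, 37 mm above the plate's underside; the bar spans 30 to 44 mm above it, on two posts at x = +-29 mm. Plate 130 x 80 x 10 mm, about 0.26 kg. Axes: x along plate and bar, y across the plate towards the edge near the two holes, z out of the handle's face. At the start y is up, z level
- carrier_push (a point): point on the carrier's handle-side face, 30 mm to +y of the middle (10 mm from the edge), axes as carrier_grip: 70 mm above the desk at the start, when the plate stands on its other long edge. A push under 1 N here, against its z axis, tips it once it has moved about 15 mm; it falls flat on its back, the handle bar ends 37 mm above the desk. Pushed the other way it falls on its handle
- carrier_board (a point): middle of the plate's top face, 10 mm above the underside and 27 mm below the bar's centre, where the green circuit board is screwed on; axes as carrier_grip. The parts on the board stand less than 5 mm above this face within 15 mm of the middle in x, elsewhere up to 13 mm
- hole_round (a point): hole in the carrier for the round pin, 11.2 mm across, right through; the point is on its axis at the plate's underside, at x = -52, y = +12, z = -37 mm from the bar's centre
- hole_diamond (a point): hole in the carrier for the diamond pin, 11.2 mm across, right through; the point is on its axis at the plate's underside, at x = +52, y = +12, z = -37 mm from the bar's centre. As both holes lie to +y, the carrier fits one way round only
- jig_seat (a point): middle of the seat of the test jig, level with its four brass rest buttons, 22 mm above the desk. The jig is a bare metal base 150 (x) x 140 (y) x 18 mm, fixed to the desk. Axes: x along the line of the pins, y towards the pins, z up. A carrier fully home has its axes along these and its handle's centre 37 to 38 mm above this point
- jig_contacts (a point): top of the bed of sprung brass contacts in the middle of the jig, 4 mm above the seat; it goes down under the carrier and pushes back with about 2 to 4 N
- pin_round (a point): round locating pin of the jig, steel, 10 mm across, its end tapered over the last 3 mm to 6 mm; stands 28 mm above the seat. The point is on its axis at seat height, at x = -52, y = +12 mm from the seat's middle
- pin_diamond (a point): diamond locating pin of the jig, steel, 10 mm across in y and 7 mm in x, its end tapered over the last 3 mm; stands 24 mm above the seat, 4 mm lower than the round one. The point is on its axis at seat height, at x = +52, y = +12 mm from the seat's middle
- latch_far (a joint): sprung bolt over the middle of the seat's +y side: 0 = sprung out (m), grows as pushed back. Its sloped nose, 22 mm wide, overhangs the plate's edge by 3.5 mm. Lowered on the pins, the carrier rests on both noses, bar centre about 53 mm above the seat; 8 to 22 N down on the handle drives the bolts back, and they spring out over the plate once it is down
- latch_near (a joint): the same sprung bolt over the middle of the seat's -y side; 0 = sprung out (m), grows as pushed back. Both bolts slide in grey housings, 34 mm in x, 25 mm in y, 18 mm high above the seat, centred at y = +-57 mm
- amplifier (a point): foot of the green valve amplifier that stands on its side at the right, fixed: an obstacle 377 mm tall, from 110 mm nearer the robot to 160 mm farther in x and from 150 mm to the left to 90 mm to the right in y of this point. A swing of the arm from the far right must pass in front of it
- capacitor_1_mid (a point): blue electrolytic capacitor can, 25 mm across and 58 mm tall, standing upright; bystander. The point is its centre, half-way up
- capacitor_2_mid (a point): blue electrolytic capacitor can, 30 mm across and 63 mm tall, standing upright; bystander. The point is its centre, half-way up
- tape_black_mid (a point): roll of black tape lying flat, 53 mm across and 19 mm high; bystander. The point is its centre, half-way up
- amber_bottle_mid (a point): amber glass bottle with a black cap, 68 mm across and 168 mm tall, standing at the back of the desk; bystander. The point is its centre, half-way up
- coffee_cup_mid (a point): patterned cup half full of coffee, 78 mm across and 68 mm high, on the right; bystander. The point is its centre, half-way up
- pliers_orange_mid (a point): orange-handled pliers, 167x57x15 mm, lying along the front edge of the desk; bystander. The point is its centre, half-way up

How it is judged:
By the outcome, as a careful person would: the job done as asked, in the order asked, and still so for the second after the job is handed in, with the robot touching nothing.
It also fails if it takes over 51 s, if anything falls off the work surface, if the arm or the gripper's body presses on something with over 40 N, if the wrist force passes 120 N, or if a joint passes its speed limit or range.

## Working session

There is one attempt and no reset: what is moved stays moved. The work goes in short steps, each a Python script; the robot and the scene stay as the last script left them, time stands still between calls to the robot, and variables do not carry over. Pictures are saved under pics/ and viewed, on a budget of 10 in all, crops included, one or two more only if the job needs it, and the job is handed in when it is done.

```bash
mkdir -p pics; ls; python3 - <<'E'
from bench import manip, effector, viewer
import cv2
for n in ("scene","top"):
    im=viewer.get_image(n); cv2.imwrite(f"pics/{n}0.png",im[:,:,::-1]); print(n,viewer.get_calibration(n))
print(viewer.get_calibration("wrist")); print(manip.current_tcp_rot(),manip.current_clock(),manip.grip_depth)
E
```

```text
pics
scene {'vfov': 45.99419743137281, 'cx': 245.1457115945472, 'cy': 190.69451422463436, 'eye': array([-0.22950499,  0.63037185,  0.818922  ]), 'attitude': array([-0.35772893,  0.81044537, -0.42430654,  0.18754275])}
top {'vfov': 42.4351898938708, 'cx': 263.2399646150309, 'cy': 191.49299317436336, 'eye': array([ 0.35050445, -0.09203583,  1.57387373]), 'attitude': array([ 0.71277964, -0.69840594,  0.05327129, -0.03655818])}
{'vfov': 71.99170047559821, 'cx': 250.63083750871346, 'cy': 190.21210559524235, 'eye': array([ 0.21378143, -0.61677431,  0.38256689]), 'attitude': array([ 0.77592723, -0.61666658, -0.08307096,  0.10372309])}
[ 9.93574027e-01  1.13180779e-01 -7.48950944e-05 -8.71355404e-04] 0.1 0.0188
```

View pics/scene0.png

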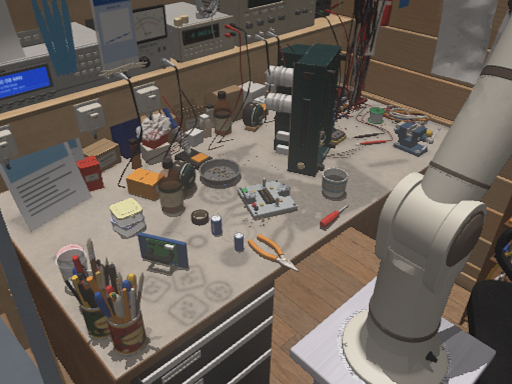

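View pics/top0.png

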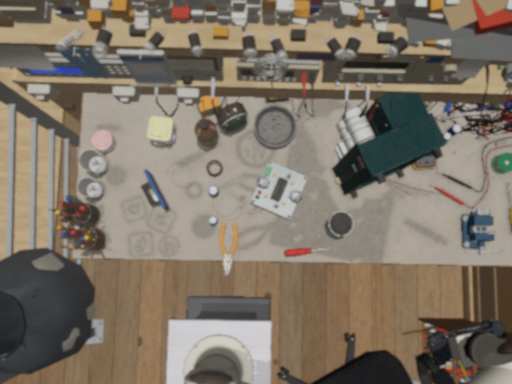

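The scene view shows the carrier standing at (163,250), handle facing the scene camera, with the jig at (267,198). In the top view the carrier is at (155,188) with its handle on the left, the jig at (279,190), the cans at (214,190) and (213,220), and the tape at (214,168). I'll enlarge these areas.

```bash
cat > h.py <<'E'
import numpy as np, cv2
from scipy.spatial.transform import Rotation as R
from bench import manip, effector, viewer
def ray(cal,u,v):
    f=192/np.tan(np.radians(cal["vfov"])/2)
    d=R.from_quat(cal["attitude"]).apply([(u-cal["cx"])/f,(v-cal["cy"])/f,1.0])
    return np.array(cal["eye"]),d
def onz(cal,u,v,z):
    e,d=ray(cal,u,v); return e+d*(z-e[2])/d[2]
def proj(cal,p):
    f=192/np.tan(np.radians(cal["vfov"])/2)
    c=R.from_quat(cal["attitude"]).inv().apply(np.array(p)-cal["eye"]); return np.array([cal["cx"]+f*c[0]/c[2],cal["cy"]+f*c[1]/c[2]])
def down(a):  # tool pointing down, closing axis (tool y) at world angle a
    y=np.array([np.cos(a),np.sin(a),0]); z=np.array([0,0,-1.]); return R.from_matrix(np.column_stack([np.cross(y,z),y,z])).as_quat()
E
python3 - <<'E'
from h import *
t=cv2.imread("pics/top0.png"); s=cv2.imread("pics/scene0.png")
a=cv2.resize(t[140:240,120:320],(800,400),interpolation=cv2.INTER_CUBIC)
b=cv2.resize(s[225:275,130:195],(260,200),interpolation=cv2.INTER_CUBIC); c=cv2.resize(s[165:225,225:305],(320,200)[::1],interpolation=cv2.INTER_CUBIC)
o=np.zeros((600,800,3),np.uint8); o[:400]=a; o[400:,:260]=b; o[400:,270:590]=c
cv2.imwrite("pics/crop1.png",o)
cal=viewer.get_calibration("top")
for n,p,z in [("car",(155,188),.07),("jig",(278,190),.02),("cap1",(213,190),.06),("cap2",(213,220),.06),("tape",(214,168),.02),("ampfoot",(352,190),0.37),("cup",(340,224),.06)]: print(n,onz(cal,*p,z).round(3))
E
```

```text
car [0.547 0.205 0.07 ]
jig [ 0.555 -0.174  0.02 ]
cap1 [0.546 0.029 0.06 ]
cap2 [0.453 0.026 0.06 ]
tape [0.621 0.031 0.02 ]
ampfoot [ 0.513 -0.338  0.37 ]
cup [ 0.449 -0.364  0.06 ]
```

View pics/crop1.png

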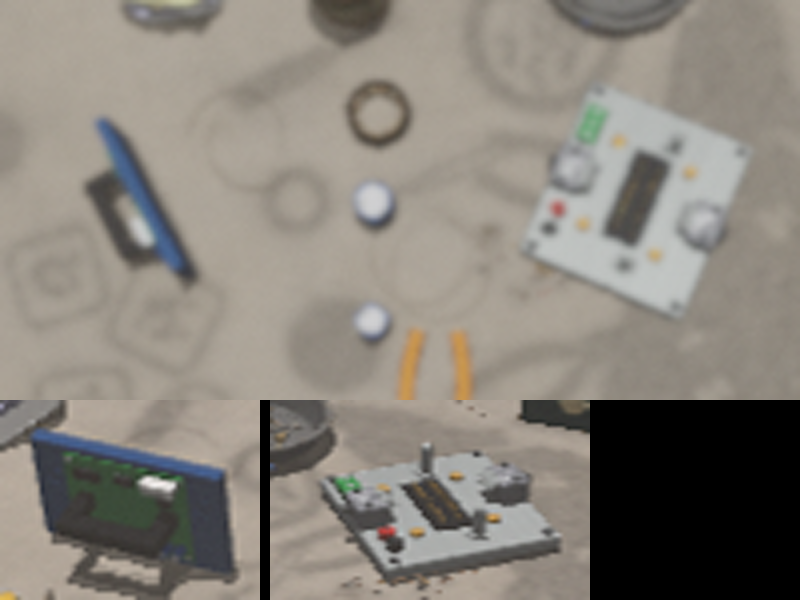

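The jig's housings are at crop (573,168) and (702,225), and its pins at (676,145), the taller, and (625,263). So jig +y points right in the image (world -y) and the round pin is the far one. The carrier's top edge runs from (100,122) to (190,275) with the handle on its left, so the push goes to the right, where the landing area is clear. Next I'll measure it and check the IK.

```bash
python3 - <<'E'
from h import *
t=cv2.imread("pics/top0.png"); cal=viewer.get_calibration("top"); sc=viewer.get_calibration("scene")
hsv=cv2.cvtColor(t,cv2.COLOR_BGR2HSV); m=cv2.inRange(hsv,(98,90,30),(125,255,255)); m[:, :135]=0; m[:,175:]=0; m[:160]=0; m[215:]=0
pts=np.argwhere(m)[:,::-1].astype(np.float32); b=cv2.boxPoints(cv2.minAreaRect(pts)); print(len(pts),b.round(1))
b=b[np.argsort(b[:,1])]; 
for p in b: w=onz(cal,*p,.08); print(w.round(3),proj(sc,w).round(1))
cj=lambda u,v,z:onz(cal,120+u/4,140+v/4,z)
pr=cj(676,143,.05);pd=cj(625,263,.046);h1=cj(573,168,.04);h2=cj(702,225,.04)
print("pins",pr.round(3),pd.round(3),np.linalg.norm(pr-pd),"hous",h1.round(3),h2.round(3),(h1+h2)/2)
d=pd-pr; print("jig x deg",np.degrees(np.arctan2(d[1],d[0])))
q0=manip.current_q()
for az in (-77,-50,-25,0,20):
  for r in (.42,.5):
    a=np.radians(az); 
    for ya in (a+np.pi/2,a-np.pi/2): 
      q=manip.solve_ik([r*np.cos(a),r*np.sin(a),.3],down(ya)); print(az,r,None if q is None else np.round(q,2))
jx=np.radians(156)
for n,p,ya in [("jig",[.56,-.18,.06],jx+np.pi/2),("jig'",[.56,-.18,.06],jx-np.pi/2),("car",[.55,.16,.02],np.radians(-60)),("car'",[.55,.16,.02],np.radians(120)),("push",[.53,.23,.07],np.radians(30)),("push'",[.53,.23,.07],np.radians(-150)),("pushz",[.53,.23,.07],np.radians(-60))]:
  q=manip.solve_ik(p,down(ya)); print(n,None if q is None else np.round(q,2))
E
```

```text
133 [[143.8 171.6]
 [147.4 169.8]
 [165.4 205.8]
 [161.8 207.6]]
[0.601 0.228 0.08 ] [141.9 231.6]
[0.595 0.239 0.08 ] [139.5 234.5]
[0.492 0.169 0.08 ] [186.4 242.1]
[0.486 0.18  0.08 ] [184.3 245.2]
pins [ 0.597 -0.206  0.05 ] [ 0.502 -0.168  0.046] 0.10207782545865972 hous [ 0.577 -0.126  0.04 ] [ 0.534 -0.228  0.04 ] [ 0.55556386 -0.17686807  0.04      ]
jig x deg 158.00103201332806
-77 0.42 [ 2.08 -0.   -0.79  1.99 -0.    1.16  1.52]
-77 0.42 [ 1.51 -0.02 -0.23  2.   -0.    1.16 -1.63]
-77 0.5 [ 2.01  0.2  -0.81  1.82  0.16  1.19  1.37]
-77 0.5 [ 1.46  0.14 -0.19  1.84  0.03  1.17 -1.65]
-50 0.42 [ 1.82  0.   -0.99  1.98  0.    1.16  1.52]
-50 0.42 [ 1.28 -0.01 -0.46  1.99 -0.01  1.16 -1.62]
-50 0.5 [ 1.68  0.24 -1.    1.82  0.22  1.2   1.32]
-50 0.5 [ 1.18  0.15 -0.41  1.83  0.06  1.17 -1.68]
-25 0.42 [ 1.56  0.01 -1.18  1.98  0.01  1.16  1.52]
-25 0.42 [ 1.18 -0.   -0.8   1.99 -0.    1.16 -1.62]
-25 0.5 [ 1.41  0.34 -1.24  1.81  0.34  1.23  1.21]
-25 0.5 [ 1.02  0.18 -0.71  1.82  0.13  1.18 -1.74]
0 0.42 [ 1.28  0.02 -1.33  1.98  0.02  1.16  1.51]
0 0.42 [ 0.83 -0.   -0.88  1.98 -0.    1.16 -1.62]
0 0.5 [ 0.75  0.22 -0.92  1.82  0.19  1.19  1.34]
0 0.5 [ 1.    0.37 -1.3   1.81  0.38  1.25 -1.97]
20 0.42 [ 1.01  0.03 -1.41  1.98  0.03  1.16  1.5 ]
20 0.42 [ 0.48 -0.   -0.88  1.98 -0.    1.16 -1.62]
20 0.5 [ 0.65  0.36 -1.29  1.81  0.37  1.24  1.18]
20 0.5 [ 0.18  0.18 -0.65  1.82  0.11  1.18 -1.73]
jig [ 0.62  0.62 -0.46  1.83  0.37  0.79 -2.03]
jig' [ 0.95  0.8  -0.96  1.81  0.8   0.97  0.8 ]
car [ 0.28  0.79 -0.82  1.87  0.77  0.84 -1.99]
car' [ 0.54  1.14 -1.31  1.86  1.21  1.22  0.89]
push [ 0.41  1.03 -1.31  1.83  1.08  1.21 -0.74]
push' [-1.09  0.71  0.86  1.88 -0.7   0.88 -2.49]
pushz [ 0.13  0.68 -0.78  1.84  0.61  0.88 -2.  ]
```

```bash
python3 - <<'E'
from h import *
effector.close(10)
manip.movej([1.3,0.0,0,2.0,0,1.16,0.6])
manip.movej([.3,0.0,0,2.0,0,1.16,1.5])
manip.move_pose([.50,-.16,.20],down(np.radians(68)))
cal=viewer.get_calibration("wrist"); im=viewer.get_image("wrist"); cv2.imwrite("pics/w1.png",im[:,:,::-1]); np.save("w1.npy",cal,allow_pickle=True)
print(manip.current_q().round(2) if hasattr(manip.current_q(),'round') else manip.current_q())
F=np.array([.541,.208]); n=np.array([-.475,.88]); q=down(np.radians(118.4)); P=F+.045*n
manip.move_pose([*P,.18],q); manip.servo_line([*P,.069],vel=.12)
print(manip.current_clock(),manip.current_tool_pos(),manip.current_force(),manip.current_q())
im=viewer.get_image("scene"); cv2.imwrite("pics/s1.png",im[:,:,::-1])
w=cv2.imread("pics/w1.png"); s=im[200:300,100:260,::-1]
o=np.zeros((584,512,3),np.uint8); o[:384]=w; o[384:,:320]=cv2.resize(s,(320,200)); cv2.imwrite("pics/c2.png",o)
E
```

```text
[ 0.27  0.28 -0.02  1.9   0.01  0.96  1.44]
7.225 [0.52025834 0.24795633 0.0697431 ] [ 0.73761327 -0.09028973  0.271667  ] [-0.24048705  0.55854963 -0.32233304  1.85772709  0.24561407  0.76257965
  1.37089338]
```

View pics/c2.png

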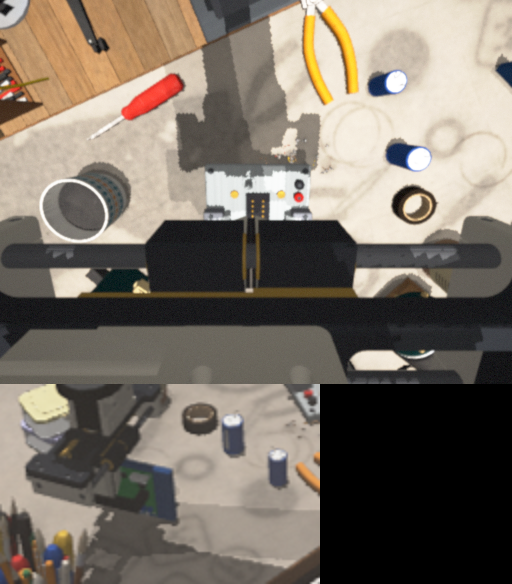

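The wrist view shows the jig only in part: the gripper hides its far half below row 215. The scene crop shows the fingers standing on the carrier's handle side. Next is the push.

```bash
python3 - <<'E'
from h import *
F=np.array([.541,.208]); n=np.array([-.475,.88])
def blue():
    im=viewer.get_image("top")[:,:,::-1]; m=cv2.inRange(cv2.cvtColor(im,cv2.COLOR_BGR2HSV),(98,90,30),(125,255,255)); m[:, :135]=0; m[:,205:]=0; m[:160]=0; m[225:]=0
    return cv2.countNonZero(m),im
b0,_=blue(); print(b0)
for k in (.025,.012,.004,-.004,-.010):
    manip.servo_line([*(F+k*n),.069],vel=.04); b,im=blue(); print(k,b,np.round(manip.current_force(),2))
    if b>b0+120: break
manip.sleep(.4); b,im=blue(); print(b); cv2.imwrite("pics/t2.png",im)
P=F+.03*n
manip.servo_line([*P,.069],vel=.1); manip.servo_line([*P,.2],vel=.25)
effector.open_jaws()
# step back so the camera sees the carrier: camera +tool x; camera over the carrier
x=np.array([-np.sin(np.radians(118.4)),np.cos(np.radians(118.4))]); C=F-.045*n
V=C-.11*x
manip.move_pose([*V,.20],down(np.radians(118.4)))
cal=viewer.get_calibration("wrist"); im=viewer.get_image("wrist"); cv2.imwrite("pics/w2.png",im[:,:,::-1]); np.save("w2.npy",cal,allow_pickle=True)
print(manip.current_clock(),manip.current_q())
for J in (140,150,130,-140,-120):
  a=np.radians(J); tx=np.array([-np.sin(a),np.cos(a)]); p=np.array([.553,-.18])-.12*tx; q=manip.solve_ik([*p,.2],down(a)); print(J,p.round(3),q is not None and np.round(q,2))
E
```

```text
36
0.025 10 [-0.76  0.3  -0.03]
0.012 10 [ 0.14 -0.43  0.02]
0.004 38 [ 0.46  0.29 -0.16]
-0.004 72 [-0.27  0.23  1.09]
-0.01 53 [-0.41  0.01 -0.15]
60
13.475 [-0.1453816   0.59190015 -0.32585071  1.45232886  0.19760736  1.13103692
  1.5630638 ]
140 [ 0.63  -0.088] [ 0.37  0.49 -0.37  1.61  0.2   1.07  2.39]
150 [ 0.613 -0.076] [ 0.39  0.47 -0.41  1.66  0.21  1.05  2.53]
130 [ 0.645 -0.103] [ 0.35  0.52 -0.33  1.57  0.18  1.08  2.25]
-140 [ 0.476 -0.088] [-0.92  0.55  1.37  2.02 -0.62  1.08 -1.71]
-120 [ 0.449 -0.12 ] [-0.88  0.48  1.37  2.07 -0.56  1.05 -1.33]
```

View pics/w2.png

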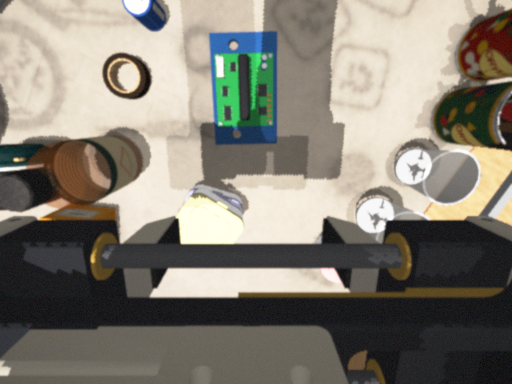

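The carrier lies flat on its back, handle up. Its holes are at (234,44) and (237,133) and the bar is at (244,88). Nothing else has moved. I'll look at the jig from its left side before picking up.

```bash
python3 - <<'E'
from h import *
im=cv2.imread("pics/w2.png"); cal=np.load("w2.npy",allow_pickle=True).item()
hsv=cv2.cvtColor(im,cv2.COLOR_BGR2HSV); m=cv2.inRange(hsv,(98,120,40),(125,255,255)); roi=np.zeros_like(m); roi[25:150,195:290]=255; m&=roi
c=max(cv2.findContours(m,cv2.RETR_EXTERNAL,cv2.CHAIN_APPROX_NONE)[0],key=cv2.contourArea); b=cv2.boxPoints(cv2.minAreaRect(cv2.convexHull(c)))
W=np.array([onz(cal,*p,.01) for p in b]); print(b.round(1).tolist()); C=W.mean(0)
L=[np.linalg.norm(W[i]-W[(i+1)%4]) for i in range(4)]; i=int(np.argmax(L)); d=W[(i+1)%4]-W[i]; d=d if d[0]<0 else -d
print("centre",C.round(4),"sides",np.round(L,4),"x deg",np.degrees(np.arctan2(d[1],d[0]))%360)
# holes
for (u,v) in ((234,44),(237,133)):
    g=hsv[v-9:v+10,u-9:u+10]; k=(g[:,:,1]<110).astype(np.uint8); n,l,s,ce=cv2.connectedComponentsWithStats(k); j=1+np.argmax(s[1:,4]); p=ce[j]+(u-9,v-9); print("hole",p.round(1),s[j,4],onz(cal,*p,.008).round(4))
dk=((hsv[:,:,2]<45)*255).astype(np.uint8)[55:125,215:275]; n,l,s,ce=cv2.connectedComponentsWithStats(dk); j=1+np.argmax(s[1:,4]); p=ce[j]+(215,55); print("bar",s[j],onz(cal,*p,.042).round(4))
a=np.radians(140); manip.move_pose([.63,-.088,.2],down(a)); manip.sleep(.3)
cal=viewer.get_calibration("wrist"); im=viewer.get_image("wrist"); cv2.imwrite("pics/w3.png",im[:,:,::-1]); np.save("w3.npy",cal,allow_pickle=True)
print(manip.current_clock(),proj(cal,[.555,-.177,.022]))
o=im[60:260,110:400,::-1]; 
cv2.imwrite("pics/c3.png",cv2.resize(im[0:230,110:400,::-1],None,fx=2.6,fy=2.6,interpolation=cv2.INTER_CUBIC))
E
```

```text
[[209.6999969482422, 33.0], [276.0, 31.600000381469727], [278.29998779296875, 142.1999969482422], [212.10000610351562, 143.60000610351562]]
centre [0.5703 0.1643 0.01  ] sides [0.0773 0.1275 0.0857 0.1277] x deg 207.44511609534686
hole [233.3  45.1] 84 [0.5316 0.1291 0.008 ]
hole [236.3 133.7] 71 [0.6212 0.18   0.008 ]
bar [31  2  2 23 27] [0.5505 0.158  0.042 ]
15.0083 [249.63749669  77.41437157]
```

View pics/c3.png

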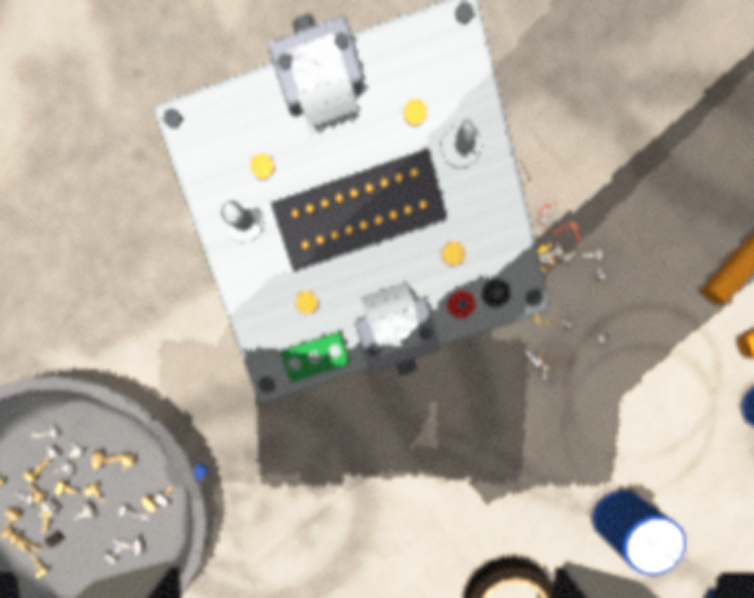

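The jig is clear in this view. The round pin is on the left at crop (240,216), the diamond on the right at (462,140), and the four gold buttons at (262,166), (415,112), (453,254) and (306,302).

```bash
python3 - <<'E'
from h import *
im=cv2.imread("pics/w3.png"); cal=np.load("w3.npy",allow_pickle=True).item()
hsv=cv2.cvtColor(im,cv2.COLOR_BGR2HSV); m=cv2.inRange(hsv,(15,110,120),(32,255,255))
B=[]
for u,v in ((262,166),(415,112),(453,254),(306,302)):
    u=int(110+u/2.6); v=int(v/2.6); ys,xs=np.nonzero(m[v-7:v+8,u-7:u+8]); p=(xs.mean()+u-7,ys.mean()+v-7); B.append(onz(cal,*p,.022)); print("btn",np.round(p,1),len(xs),B[-1].round(4))
B=np.array(B); print("centre",B.mean(0).round(4),[np.linalg.norm(B[i]-B[(i+1)%4]).round(4) for i in range(4)])
dx=(B[1]-B[0]+B[2]-B[3]); a=np.degrees(np.arctan2(dx[1],dx[0])); print("x deg btn",a)
dm=((hsv[:,:,2]<75)*255).astype(np.uint8)[50:110,210:290]; n,l,s,ce=cv2.connectedComponentsWithStats(dm); j=1+np.argmax(s[1:,4]); print("bed",onz(cal,*(ce[j]+(210,50)),.026).round(4),s[j])
c=np.array([[173,119],[464,13],[534,297],[266,384]])  # corner screws
S=np.array([onz(cal,110+u/2.6,v/2.6,.018) for u,v in c]); print("screws",S.mean(0).round(4)); dx=S[1]-S[0]+S[2]-S[3]; print(np.degrees(np.arctan2(dx[1],dx[0])))
pr=onz(cal,110+231/2.6,209/2.6,.05); pd=onz(cal,110+465/2.6,129/2.6,.046); d=pd-pr; print("pin tips",pr.round(4),pd.round(4),np.linalg.norm(d[:2]),np.degrees(np.arctan2(d[1],d[0])))
ang=np.radians(a); X=np.array([np.cos(ang),np.sin(ang)]); Y=np.array([-X[1],X[0]])
print("seat from pins",((pr+pd)[:2]/2-.012*Y).round(4))
E
```

```text
btn [210.4  63.6] 56 [ 0.5804 -0.2177  0.022 ]
btn [269.3  42.8] 58 [ 0.5143 -0.1907  0.022 ]
btn [283.7  97.1] 55 [ 0.5377 -0.1341  0.022 ]
btn [227.6 115.7] 51 [ 0.6035 -0.1609  0.022 ]
centre [ 0.5589 -0.1759  0.022 ] [np.float64(0.0714), np.float64(0.0613), np.float64(0.0711), np.float64(0.0612)]
x deg btn 157.81571205911152
bed [ 0.5472 -0.1665  0.026 ] [ 21   9  50  41 657]
screws [ 0.5587 -0.1756  0.018 ]
157.86878666855742
pin tips [ 0.6014 -0.2068  0.05  ] [ 0.5074 -0.1687  0.046 ] 0.10146776783338779 157.93280099773497
seat from pins [ 0.559  -0.1767]
```

```bash
python3 - <<'E'
from h import *
q=down(np.radians(118.8)); c=[.5705,.1648]
manip.move_pose([*c,.12],q); manip.servo_line([*c,.0185],vel=.1)
effector.close(25); print("gap",manip.current_finger_gap(),np.round(manip.current_force(),1))
manip.servo_line([*c,.17],vel=.12); print(np.round(manip.current_force(),2),manip.current_finger_gap())
jq=down(np.radians(157.85-90)); manip.move_pose([.559,-.176,.17],jq); manip.servo_line([.559,-.176,.095],vel=.12); manip.sleep(.3)
cal=viewer.get_calibration("wrist"); im=viewer.get_image("wrist"); cv2.imwrite("pics/w4.png",im[:,:,::-1]); np.save("w4.npy",cal,allow_pickle=True)
s=viewer.get_image("scene")
print(manip.current_clock(),manip.current_tool_pos(),np.round(manip.current_force(),2),manip.current_q())
o=np.zeros((600,800,3),np.uint8); o[:384,:512]=im[:,:,::-1]; o[384:,:400]=cv2.resize(s[150:230,210:350,::-1],(400,216)); o[384:,400:]=cv2.resize(im[80:230,130:380,::-1],(400,216)); cv2.imwrite("pics/c4.png",o)
E
```

```text
gap 0.011840188750089325 [ 1.1  0.9 -0. ]
[-0.4  -1.12 -2.43] 0.012097395444069205
22.3167 [ 0.55921815 -0.17611519  0.09543519] [ 1.12  0.02 -2.3 ] [ 0.33310703  0.51468538 -0.09505882  1.82701224  0.06514366  0.80215997
  1.38919497]
```

View pics/c4.png

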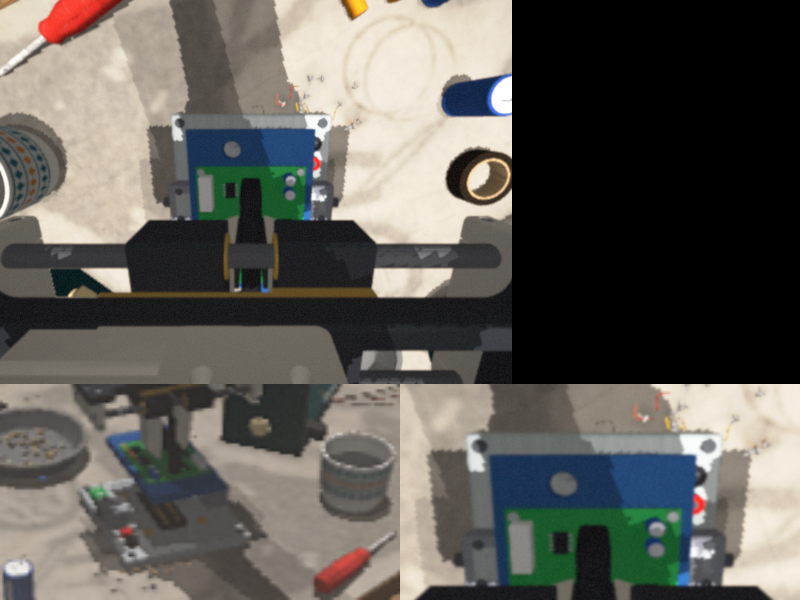

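The carrier is held above the jig with the right way round. The diamond hole shows at (232,150) and the plate's end edge at about row 128. I'll check where the hole lies over the pin.

```bash
python3 - <<'E'
from h import *
im=cv2.imread("pics/w4.png"); cal=np.load("w4.npy",allow_pickle=True).item()
hsv=cv2.cvtColor(im,cv2.COLOR_BGR2HSV); a=np.radians(157.85); X=np.array([np.cos(a),np.sin(a)]); Y=np.array([-X[1],X[0]]); T=np.array([.5592,-.1761])
loc=lambda p,z:(lambda w:(((w-T)@X).round(4),((w-T)@Y).round(4)))(onz(cal,*p,z)[:2])
m=cv2.inRange(hsv,(98,100,30),(125,255,255))
g=(m[138:162,220:245]==0).astype(np.uint8); n,l,s,ce=cv2.connectedComponentsWithStats(g); j=1+np.argmax(s[1:,4]); p=ce[j]+(220,138); print("hole",p.round(1),s[j],loc(p,.086))
for r in (135,145,160):
    xs=np.nonzero(m[r,150:330])[0]+150; print(r,xs.min(),xs.max(),loc((xs.min()-.5,r),.087),loc((xs.max()+.5,r),.087))
for c in (200,250,300):
    ys=np.nonzero(m[100:160,c])[0]+100; print(c,ys.min(),loc((c,ys.min()-.5),.087))
E
```

```text
hole [231.9 149. ] [  4   3  17  17 236] (np.float64(0.0529), np.float64(0.012))
135 186 313 (np.float64(0.0615), np.float64(0.0402)) (np.float64(0.0616), np.float64(-0.0384))
145 187 314 (np.float64(0.0555), np.float64(0.04)) (np.float64(0.0555), np.float64(-0.0394))
160 188 312 (np.float64(0.0461), np.float64(0.0399)) (np.float64(0.0462), np.float64(-0.0387))
200 130 (np.float64(0.0648), np.float64(0.0311))
250 129 (np.float64(0.0655), np.float64(0.0006))
300 129 (np.float64(0.0655), np.float64(-0.0299))
```

The hole sits within 1 mm of nominal. I'll lower in steps, watching the force.

```bash
python3 - <<'E'
from h import *
a=np.radians(157.85); X=np.array([np.cos(a),np.sin(a)]); p=np.array([.559,-.176])-.0004*X
f0=manip.current_force()
for z in (.080,.072,.068,.066,.064,.062,.060,.058,.0565,.0555):
    manip.servo_line([*p,z],vel=.05); f=np.array(manip.current_force())-f0; print(z,manip.current_tool_pos().round(4),f.round(1),np.round(manip.current_wrist_torque(),2))
    if f[2]>6 or np.hypot(*f[:2])>6: break
print(manip.current_clock())
E
```

```text
0.08 [ 0.5589 -0.176   0.0793] [-1.8 -0.3 -1.2] [ 0.11 -0.19 -0.02]
0.072 [ 0.5589 -0.176   0.0715] [-1.8 -0.1 -0.7] [ 0.1  -0.18  0.  ]
0.068 [ 0.5591 -0.1761  0.0678] [-1.6  0.6 -0.4] [ 0.04 -0.12 -0.03]
0.066 [ 0.5593 -0.1761  0.0659] [-1.1 -0.2  0.3] [ 0.05 -0.12  0.05]
0.064 [ 0.5592 -0.1762  0.0638] [ 0.1 -0.5 -0. ] [ 0.03 -0.16 -0.  ]
0.062 [ 0.5592 -0.1761  0.0618] [-1.3  0.4 -0.3] [ 0.07 -0.17 -0.03]
0.06 [ 0.5592 -0.1761  0.0598] [-1.1  0.9 -0.8] [ 0.03 -0.13  0.05]
0.058 [ 0.5592 -0.1761  0.0578] [-1.6  0.6  0.2] [ 0.09 -0.12 -0.01]
0.0565 [ 0.5595 -0.1761  0.0565] [-1.2  0.4  0.5] [ 0.12 -0.16 -0.05]
0.0555 [ 0.5597 -0.1762  0.056 ] [-1.4  0.2  4.4] [ 0.17 -0.02 -0.02]
25.075
```

```bash
python3 - <<'E'
from h import *
p=manip.current_tool_pos()[:2]; p=np.array([.559,-.176])
effector.open_jaws(); manip.servo_line([*p,.115],vel=.12); effector.close(10)
im=viewer.get_image("scene"); cv2.imwrite("pics/s5.png",im[:,:,::-1]); manip.sleep(.2)
f0=np.array(manip.current_force()); print(manip.current_clock(),f0.round(1),manip.current_finger_gap())
z=.087; manip.servo_line([*p,z],vel=.1)
while z>.055:
    z-=.0015; manip.servo_line([*p,z],vel=.03); f=np.array(manip.current_force())-f0; t=manip.current_tool_pos(); print(round(z,4),t[2].round(4),f.round(1))
    if f[2]>34 or (t[2]<.0675 and f[2]>25): break
print(manip.current_clock())
E
```

```text
28.725 [-0.3 -0.4 -0.4] 0.0005763343004775579
0.0855 0.0859 [ 0.7  0.3 -0.4]
0.084 0.0841 [0.1 0.9 0.9]
0.0825 0.0824 [-0.2  0.1  0.7]
0.081 0.0813 [0.6 0.5 3.2]
0.0795 0.08 [-0.3  0.4  4.6]
0.078 0.0788 [-0.9  1.6  6.4]
0.0765 0.0762 [0.5 0.6 1.4]
0.075 0.0746 [0.3 0.1 0.4]
0.0735 0.0739 [-1.9  1.3  6. ]
0.072 0.0731 [-3.8  0.6 11. ]
0.0705 0.0721 [-5.1 -0.8 15. ]
0.069 0.0701 [-4.8 -3.3  9.6]
0.0675 0.0687 [-5.6 -5.6 12.8]
0.066 0.0675 [-6.9 -7.2 14.6]
0.0645 0.0662 [-7.9 -9.  17. ]
0.063 0.0656 [-11.6  -8.5  24.5]
0.0615 0.0654 [-15.2  -8.5  32.8]
33.4083
```

```bash
python3 - <<'E'
from h import *
p=np.array([.559,-.176]); t=manip.current_tool_pos(); manip.servo_line([*t[:2],.068],vel=.05); print(np.round(manip.current_force(),1)); manip.servo_line([*p,.2],vel=.25)
s=viewer.get_image("scene")
manip.move_pose([.63,-.088,.2],down(np.radians(140))); manip.sleep(.2)
cal=viewer.get_calibration("wrist"); im=viewer.get_image("wrist"); cv2.imwrite("pics/w6.png",im[:,:,::-1]); np.save("w6.npy",cal,allow_pickle=True); s2=viewer.get_image("scene")
print(manip.current_clock())
o=np.zeros((600,754,3),np.uint8); o[:598]=cv2.resize(im[0:230,110:400,::-1],None,fx=2.6,fy=2.6,interpolation=cv2.INTER_CUBIC)[:598]
o[400:,450:]=cv2.resize(s[165:225,225:316,::-1],(304,200),interpolation=cv2.INTER_CUBIC); cv2.imwrite("pics/c6.png",o)
E
```

```text
[ 0.1  1.  -0.5]
35.7167
```

View pics/c6.png

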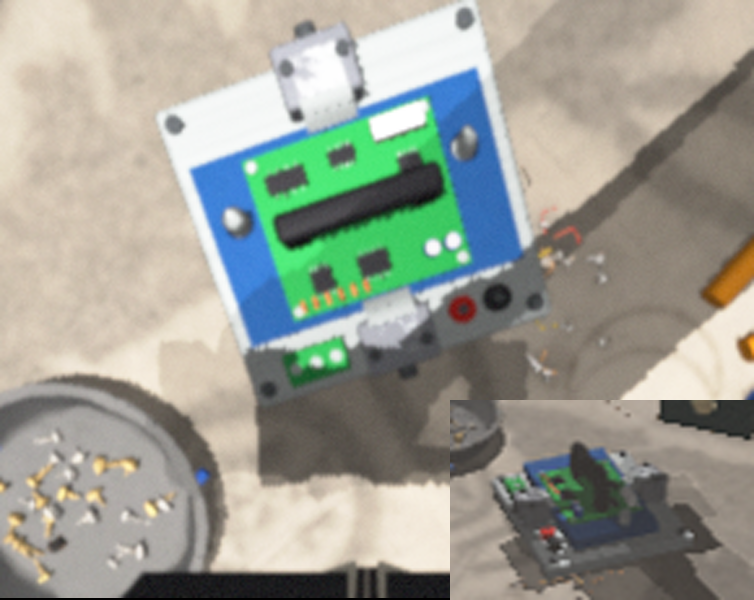

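Both noses overlap the plate's edges, at (330,128) and (395,292), and both bolts look sprung out as they did when empty. I'll do one light re-touch to confirm the resting height, with room on the clock.

```bash
python3 - <<'E'
from h import *
p=np.array([.559,-.176]); manip.move_pose([*p,.12],down(np.radians(67.85))); manip.servo_line([*p,.0715],vel=.12)
f0=np.array(manip.current_force()); z=.0715
while z>.061:
    z-=.001; manip.servo_line([*p,z],vel=.04); f=np.array(manip.current_force())-f0; t=manip.current_tool_pos(); print(round(z,4),t[2].round(4),f.round(1))
    if f[2]>18: break
manip.servo_line([*p,.2],vel=.25); print(manip.current_clock(),np.round(manip.current_force(),1))
t=viewer.get_image("top"); cv2.imwrite("pics/t7.png",t[:,:,::-1])
a=cv2.imread("pics/top0.png"); d=cv2.absdiff(a,t[:,:,::-1].copy()).max(2)
for n,(u,v) in dict(cap1=(213,190),cap2=(213,220),tape=(214,168),cup=(340,224),pliers=(228,245),bottle=(205,133)).items(): print(n,d[v-8:v+9,u-8:u+9].mean().round(1))
E
```

```text
0.0705 0.0713 [-0.7 -0.4 -0.3]
0.0695 0.0697 [ 0.1 -0.1 -0.9]
0.0685 0.0684 [-0.5  0.1 -0. ]
0.0675 0.0674 [-0.4  0.2 -0.9]
0.0665 0.0665 [-1.3 -0.7  0.8]
0.0655 0.0663 [-2.4  1.8  7.2]
0.0645 0.0662 [-5.4  2.2 13.9]
0.0635 0.0662 [-7.7  1.5 21.2]
39.9083 [-0.4  0.8 -0.3]
cap1 4.0
cap2 4.0
tape 3.9
cup 2.9
pliers 3.8
bottle 3.1
```

The bar's top is at 66.3 mm and stiff, so its centre is about 37.4 mm above the seat: home and latched. The bystanders are unmoved.

```bash
python3 -c "
from bench import manip
print(manip.hand_in(), manip.current_clock())"
```

```text
the job is handed in; nothing more can be done
the job is handed in; nothing more can be done
```

The carrier is fully home in the jig with both latches over it, and the job is handed in at about 40 s of the 51 s allowed. I tipped it onto its back with the closed fingers, lifted it by the handle and lowered it over both pins until it rested on the latches. I then let go and pressed it down on the handle with up to 33 N.

**Last checks:**
- **Height:** a second, light press (up to 21 N) found the bar stiff, with its centre about 37.4 mm above the seat. That is inside the 37 to 38 mm range.
- **Latches:** the wrist picture showed both latch noses sprung out over the plate's edges. I judged this by eye, since there is no latch reading.
- **Other things on the desk:** the before and after top pictures showed no change at the six small bystanders. I did not compare the amplifier this way.
- **Robot:** it is clear of everything, and the wrist force was near zero at the end.

**Disagreement:** one camera estimate of the contact bed's centre was about 15 mm off the other jig measurements. The bed's dark mask was probably cut off at the edge of the search window, so I did not use it. The rest buttons, screws and pins agreed to within about 1 mm.

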